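Load the vial carousel and click its lock home

ROBOT

A 6-joint arm with a two-finger parallel gripper is mounted at the origin on the work surface. World frame = base frame: x ahead of the robot, y to its left, z up, the work surface at z = 0. Lengths are in m, angles in rad, forces in N, time in s.
With the tool pointing down it reaches from about 0.375 to 0.9 m from the base axis. Payload 3.1 kg.
Tool frame: the origin (TCP) lies at the very end of the fingers, on their centre line; the grasp point (between the pads) lies 19 mm behind it; x points along the fingers, y is the direction in which the jaws open and shut, and the axes are right-handed (so a half turn about x gives the same grasp; the last joint's range is limited). The gripper opens to 87 mm and grips with 3 to 60 N. Pads are 19 mm wide; open, the fingers measure 117 mm over their backs; the gripper's body (75 mm by 190 mm) begins 51 mm behind the grasp point.
Start: joints at [1.042, 0.527, 1.433, -0, 1.181, -0.178], TCP at [0.215, 0.587, 0.223] pointing down, gripper open.
Joint ranges: [-3.08, 3.08], [-0.75, 2.2], [0.22, 2.44], [-1.43, 4.57], [0, 2.65], [-2.85, 2.85]. Speed limits (rad/s): [2.79, 2.79, 3.14, 3.14, 3.14, 3.14].

INTERFACE

Orientations are given as a unit quaternion [x, y, z, w].
In Python, from workcell import arm gives the robot as it stands.
- The arm moves only by the tool play_rows, never from a script. Its argument "deltas" is a list of rows, each an object with "twist": the turn, a rotation vector about the tool's x, y, z in degrees, a list of three; "slide": the shift along the tool's x, y, z in cm, a list of three; "jaw": the gripper's target within -1 to 1 (fully open at 1, half-way at 0, shut at -1). A call has exactly 5 rows; each row shifts and turns the commanded pose from where the row before left it, along the tool's axes as they then stand; what a row does not reach is not made up. A row lasts 1/8 s, in which the tool goes at most 62.5 mm and 10.7 degrees, less where a joint would pass 70% of its speed; a pose out of reach is approached as far as the arm can. A call is refused whole if a number of a shift passes 6.25 or a number of a turn 10.7, either way. A call with a gripper value outside its range is refused whole. The fingers move at their own pace and stop on an object; "newtons" is the grip in N (left out, the last holds). Time passes only in rows, so rows that do not move let the fingers close, or fill a call up. It gives the time, the measured TCP pose, the force and the opening at its end, in the units of the state.
- arm.get_state(): the state, without advancing time (a new reading comes with each control period).
- arm.read_camera(name): name is "side" or "top" or "wrist"; returns a dict with "image" (420x560x3 uint8, blue, green, red), "vfov" (degrees; the focal length in pixels is half the picture's height over the tangent of half this angle, whatever the lens; pixels are square), "cx", "cy" (the principal point, pixels), "eye" and "attitude" of the camera in the world. Camera axes: x right, y down, z forward; pixel columns grow to the right and rows downward; lengths in m; the calibration is good to about 2 mm. A picture is of the moment at which its call begins. There is no depth.
- arm.sign_off(): hands the job in, once; it reports no verdict.
The state is a dict: "time_s": time; "qpos": joint angles; "qd": joint speeds; "joint_efforts": joint torques, N m; "ee_pos": TCP position; "tcp_rot": TCP orientation; "contact_force": force on the tool from outside, world axes, zero at the start; "moment": the same for the moment, N m; "grip_width": finger opening in m.
Only numpy, scipy, OpenCV 4.12 (cv2) and the standard library are available. Lean on these libraries where they do the work, as an engineer would, in place of code of your own. Each camera call takes 0.05 s, during which the arm holds its last target. There are 200 camera calls.

TASK

Take the carousel that is loaded with vials, keep it upright and lower it gently, without dropping it, over the sampler's spindle until it sits flat on the turntable, fully down over the drive key. Then turn the sampler's T-handled lock knob clockwise, seen from above, until it clicks past its detent and stays there, and let go. Leave the empty carousel, the beaker and the small carton where they stand.

Things in the scene. Friction and masses are not known exactly. Their poses are not given: they have to be found in the camera images.
- carousel: Loaded carousel: a spool of two aluminium discs 156 mm across (0 to 25 mm high), 16 capped vials in a ring of 65 mm radius, tops 40 mm high. In the middle a white oblong hub, 80 mm long (x), 48 mm between its flat sides (y), 78 mm high, with an upright slot 66 mm (x) by 20 mm (y) right through. 0.36 to 0.59 kg. Origin: centre of the underside; x along the slot, z up. A half turn is no matter.
- hub_grip (a point): Middle of the carousel's hub, 66 mm above its underside (12 mm below the hub's top); grip here across the two flat sides, 48 mm apart along y.
- sampler: White carousel sampler, fixed to the bench: round front of 100 mm radius and 44 mm height, and on its +x side a control box 113 mm high, 105 to 190 mm from the spindle. Origin: on the spindle axis at the bench; z up.
- seat (a point): Centre of the turntable's top face, 50 mm above the bench, on the spindle axis: the carousel's underside rests here. The aluminium turntable (148 mm across) carries the upright round spindle, 17 mm thick, the drive key at its foot and the lock knob on its top. Its drive holds it stiffly (1.2 N m) where it was parked. Axes as the sampler's.
- key_point (a point): Top of the drive key, 14 mm above the turntable, on the axis. The key is 62 mm long by 17 mm wide, 8 mm high, with tapered tips to 14 mm, and enters the hub's slot (play 2 mm each way along, 1.5 mm across). It lies along x give or take 0.2 rad, as parked; the angle is not reported: find it by feel (wrong by over 0.1 rad, the carousel lands on the T-handle or the key and stops there) or by eye.
- knob_point (a point): On the axis, 103 mm above the turntable: where to grip the lock knob's T-handle, a black bar 60 mm long, 14 mm thick, from 80.5 to 113.5 mm above the turntable; grip it across its thickness. Open, it lies along the key and passes through the hub's slot (3 mm play each way); turned, it crosses the hub 2.5 mm above its top and holds the carousel down. This point's axes do not turn with the bar.
- lock_knob (a joint): Turn of the lock knob relative to the turntable, rad: 0 open (bar along the key, at its stop), growing clockwise seen from above, 2.2 at the locked stop. Starts below 0.04. Up to 1.5 it turns against friction (0.06 N m) and stays where left. From 1.53 a spring detent resists with up to 0.33 N m in all and pushes it back if let go early; past about 1.9 it snaps on to 2.15 or more and stays.
- spare: Empty carousel: as the loaded one, same size and material, but no vials in its 16 places. Origin: centre of the underside. To be left alone.
- beaker: Glass beaker 75 mm high, 60 mm across; bystander. Origin: centre of the underside.
- septa_box: Small carton 77 x 62 mm, 33 mm high; bystander. Origin: centre of the underside.
Things that resemble listed ones, but are neither listed nor needed, are in the scene too. Leave any pink, red or yellow look-alike of the carousel alone.

How it is judged:
On the way, in this order (a step that is already met when the one before it is completed fails the run):
1. the loaded carousel sits flat on the turntable, over the drive key, the lock knob still open (z of carousel in the frame of seat between -0.003 and 0.003 m and horizontal distance between carousel and seat below 0.005 m and angle between carousel's own z axis and vertical below 0.04 rad and value of joint lock_knob below 0.4 rad), for 0.2 s.
2. the lock knob has clicked past its detent (value of joint lock_knob above 2.05 rad), for 0.2 s.
At the end, for the whole second after the job is handed in: The loaded carousel rests on the turntable over the key (underside within 3 mm of the turntable's top, centred within 5 mm, tilt under 0.04 rad), at rest, and the lock knob stands past its detent, beyond 2.05 rad (z of carousel in the frame of seat between -0.003 and 0.003 m and horizontal distance between carousel and seat below 0.005 m and angle between carousel's own z axis and vertical below 0.04 rad and value of joint lock_knob above 2.05 rad and linear speed of carousel below 0.02 m/s); the robot touches nothing.
It fails at once if the loaded carousel is tipped by more than 0.5 rad (angle between carousel's own z axis and vertical above 0.5 rad).
It fails at once if the empty carousel, the beaker or the carton is moved by more than 30 mm (distance of any of spare, beaker, septa_box from where it was at the start of the episode above 0.03 m).
It fails at once if the carousel is dropped onto the turntable: on the spindle it moves faster than 0.5 m/s (horizontal distance between carousel and seat below 0.03 m and z of carousel in the frame of seat below 0.11 m and linear speed of carousel above 0.5 m/s).
It also fails if it takes over 72 s, if anything falls off the work surface, if the arm or the gripper's body presses on something with over 40 N, if the wrist force passes 120 N, or if a joint passes its speed limit or range.

## Working session

There is one attempt and no reset: what is moved stays moved. The work goes in short steps, Python scripts to look and compute and a tool call to move; the robot and the scene stay as the last step left them, time stands still between calls to the robot, and variables do not carry over. Pictures are saved under pics/ and viewed, about 8 in all and at most 12, crops included, and the job is handed in when it is done.

Besides the shell and the picture viewer there is one more tool, called as name([rows], argument=value, ...), one row to a line, values as JSON. play_rows: Moves the arm, as the interface text tells. Its arguments: {"type":"object","properties":{"deltas":{"type":"array","items":{"type":"object","properties":{"twist":{"type":"array","items":{"type":"number"}},"slide":{"type":"array","items":{"type":"number"}},"jaw":{"type":"number"}}}},"newtons":{"type":"number"}},"required":["deltas"]}

```bash
ls; mkdir -p pics; cat > h.py <<'E'
import numpy as np, cv2
from scipy.spatial.transform import Rotation as R
from workcell import arm
def cam(n):
    c=arm.read_camera(n); f=c["image"].shape[0]/2/np.tan(np.radians(c["vfov"])/2)
    a=np.array(c["attitude"]); c["R"]=R.from_quat(a).as_matrix() if a.size==4 else a.reshape(3,3)
    c["f"]=f; c["image"]=np.array(c["image"]); return c
def ray(c,u,v,z):
    d=c["R"]@np.array([(u-c["cx"])/c["f"],(v-c["cy"])/c["f"],1]); e=np.array(c["eye"]); return e+d*(z-e[2])/d[2]
def proj(c,p):
    q=c["R"].T@(np.array(p)-c["eye"]); return c["f"]*q[:2]/q[2]+[c["cx"],c["cy"]]
E
python3 - <<'E'
from h import *
for n in("top","side"):
    c=cam(n); cv2.imwrite(f"pics/{n}0.png",c["image"]); print(n,c["eye"],c["attitude"],c["f"],c["cx"],c["cy"])
print(arm.get_state())
E
```

```text
pics
top [ 0.40980569 -0.14416263  1.50059695] [-0.69975283  0.71417195 -0.01032322  0.01406519] 420.42837977098026 280.53132939143956 208.71707354604766
side [-0.31217143 -0.92027091  0.86228345] [ 0.8155867  -0.33849584  0.1726206  -0.43639551] 424.96974298302723 276.9282202084841 206.60643268008772
{'time_s': 0.1, 'qpos': array([ 1.04150410e+00,  5.28409442e-01,  1.43373584e+00, -1.41618538e-05,
        1.18140441e+00, -1.78509337e-01]), 'qd': array([-0.00139512, -0.00274559, -0.00335716, -0.00034529, -0.00016849,
       -0.00064039]), 'joint_efforts': array([ 6.07155448e-05, -4.40983129e+01, -1.77151394e+01,  6.34981901e-02,
        5.34212042e-02, -4.94803908e-05]), 'ee_pos': array([0.21442282, 0.5863834 , 0.22165941]), 'tcp_rot': array([ 0.12273303,  0.69649401, -0.12403431,  0.69602312]), 'contact_force': array([-1.29866499,  0.20576095,  0.01617809]), 'moment': array([-0.01386283,  0.01288652,  0.01368157]), 'grip_width': 0.08700436631999389}
```

View pics/top0.png

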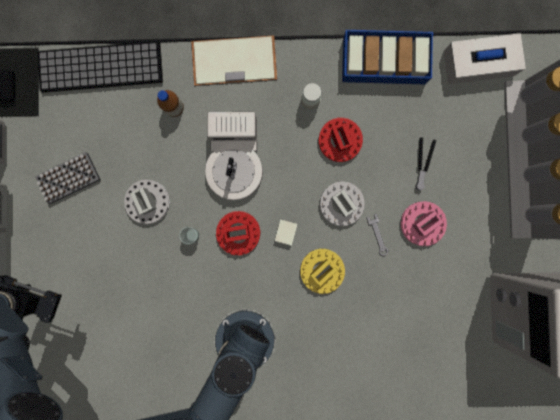

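View pics/side0.png

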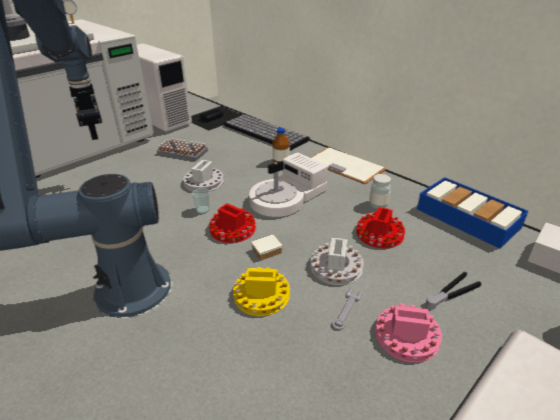

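Top view: the sampler is at (233,172), white carousels at (147,202) and (342,204), beaker at (190,237), carton at (286,233). I'll zoom in to tell which carousel is loaded.

```bash
python3 - <<'E'
from h import *
t=cv2.imread("pics/top0.png"); s=cv2.imread("pics/side0.png")
z=lambda im,x,y:cv2.resize(im[y-32:y+33,x-32:x+33],(390,290) if 0 else (290,290),interpolation=cv2.INTER_CUBIC)
cv2.imwrite("pics/crop1.png",np.vstack([np.hstack([z(t,147,202),z(t,342,204)]),np.hstack([z(s,203,176),z(s,337,257)])]))
c=cv2.imread("pics/top0.png")
C=cam("top")
for n,u,v,h in(("A",147,202,.025),("B",342,204,.025),("sam",233,175,.05),("knob",231,168,.1635),("base",244,340,0.)): print(n,ray(C,u,v,h))
E
```

```text
A [0.49408595 0.33260687 0.025     ]
B [ 0.47294333 -0.35294048  0.025     ]
sam [0.58015676 0.02525896 0.05      ]
knob [0.58939957 0.0180276  0.1635    ]
base [3.36061355e-05 1.79527622e-03 0.00000000e+00]
```

View pics/crop1.png

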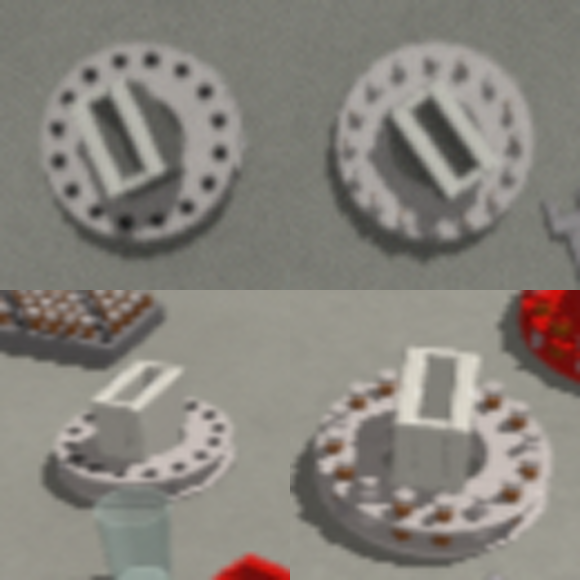

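Crop: the left carousel (147,202) has dark empty holes, so it's the spare. The right one (342,204) has brown vials, so it's the loaded one. Next I measure the hub and the knob.

```bash
python3 - <<'E'
from h import *
C=cam("top"); im=C["image"]; g=cv2.cvtColor(im,cv2.COLOR_BGR2GRAY); hsv=cv2.cvtColor(im,cv2.COLOR_BGR2HSV)
def win(x,y,r): m=np.zeros_like(g); m[y-r:y+r+1,x-r:x+r+1]=255; return m
def rect(m,h,lab):
    cs=cv2.findContours(m,cv2.RETR_EXTERNAL,cv2.CHAIN_APPROX_NONE)[0]; c=max(cs,key=cv2.contourArea)
    b=cv2.boxPoints(cv2.minAreaRect(c)); P=np.array([ray(C,u,v,h) for u,v in b])
    e1,e2=P[1]-P[0],P[2]-P[1]; L=e1 if np.linalg.norm(e1)>np.linalg.norm(e2) else e2
    print(lab,b.mean(0),P.mean(0).round(4),"sides",np.linalg.norm(e1).round(4),np.linalg.norm(e2).round(4),"ang",np.degrees(np.arctan2(L[1],L[0]))%180, "area",cv2.contourArea(c))
big=cv2.resize
for x,y in((342,204),):
  w=win(x,y,18)
  for th in (175,185,195,205): rect(cv2.bitwise_and(cv2.inRange(g,th,255),w),.078,f"hub{th}")
for th in (45,60,75): rect(cv2.bitwise_and(cv2.inRange(g,0,th),win(231,167,13)),.1635,f"knob{th}")
print(g[155:182,218:246])
E
```

```text
hub175 [348.93243 199.40538] [ 0.4858 -0.3693  0.078 ] sides 0.0091 0.075 ang 34.08842277143478 area 29.5
hub185 [340. 205.] [ 0.4674 -0.3386  0.078 ] sides 0.0 0.0 ang 0.0 area 0.0Traceback (most recent call last):
  File "<stdin>", line 12, in <module>
  File "<stdin>", line 5, in rect
ValueError: max() iterable argument is empty
```

```bash
cat > m.py <<'E'
from h import *
def rect(C,m,h,lab):
    cs=cv2.findContours(m,cv2.RETR_EXTERNAL,cv2.CHAIN_APPROX_NONE)[0]
    if not cs: return print(lab,"none")
    c=max(cs,key=cv2.contourArea)
    b=cv2.boxPoints(cv2.minAreaRect(c)); P=np.array([ray(C,u,v,h) for u,v in b])
    e1,e2=P[1]-P[0],P[2]-P[1]; L=e1 if np.linalg.norm(e1)>np.linalg.norm(e2) else e2
    print(lab,b.mean(0),P.mean(0).round(4),"sides",np.linalg.norm(e1).round(4),np.linalg.norm(e2).round(4),"ang",np.degrees(np.arctan2(L[1],L[0]))%180, "area",cv2.contourArea(c))
def up(im,x,y,r,k=8): # enlarged patch and map back
    return cv2.resize(im[y-r:y+r+1,x-r:x+r+1],None,fx=k,fy=k,interpolation=cv2.INTER_CUBIC)
E
python3 - <<'E'
from m import *
C=cam("top"); im=C["image"].astype(int); g=im.sum(2)//3
print(g[190:222:1,328:362]); print((im[...,1]-im[...,2])[190:220,328:362])
print(g[157:182,218:246])
E
```

```text
[[158 166 164 ... 155 146 129]
 [140 154 156 ... 165 153 133]
 [112 127 139 ... 165 158 141]
 ...
 [101 109 131 ... 118 122 124]
 [ 88 109 140 ... 119 121 122]
 [ 77  98 130 ... 120 123 123]]
[[-6 -3 -6 ... -4 -3  1]
 [-3 -3 -5 ... -4 -3 -2]
 [-3 -4 -3 ... -5 -4 -1]
 ...
 [-7 -6 -3 ... -4  0  0]
 [-4 -2 -4 ... -1  2  1]
 [-4 -4 -3 ...  0  0  1]]
[[165 163 161 159 159 159 162 160 161 161 145 116 101 106 120 144 158 158
  160 158 160 161 158 158 160 159 159 160]
 [162 161 161 162 160 160 161 161 160 155 133  77  50  54  75 118 153 160
  159 163 161 157 161 160 159 159 160 159]
 [161 161 160 159 161 163 162 159 160 149 108  54  27  30  38  90 148 161
  162 161 161 160 159 161 162 161 158 161]
 [159 161 163 162 160 158 159 160 161 149  95  46  21  22  27  78 140 156
  164 162 162 164 165 161 162 163 162 160]
 [158 159 159 160 160 158 158 160 159 143  91  43  26  22  24  71 126 143
  156 158 162 162 161 165 164 166 165 162]
 [157 157 158 158 159 160 158 158 157 141  81  30  25  19  27  72 116 129
  137 155 163 158 162 162 162 162 163 163]
 [157 157 159 159 159 160 160 157 153 128  76  31 
[... 1473 characters left out ...]
159 163 160 161 163 159 162 155 140 114  90  60  52  66  73  81 108 148
  163 165 166 165 166 164 164 165 165 165]
 [163 162 162 163 162 162 161 161 157 141 109  70  66  68  70  74 107 146
  163 166 164 165 165 164 164 166 164 164]
 [163 163 160 160 160 162 162 159 159 145 113  90  76  69  67  84 122 151
  163 159 162 164 160 162 164 163 164 165]
 [162 162 164 163 165 161 164 161 153 128 103  94  88  79  87 113 143 158
  164 161 162 163 163 162 160 165 164 163]
 [158 160 163 160 163 164 163 161 148 114  98  95  93  95 111 140 158 164
  164 164 161 163 164 161 160 162 164 162]
 [148 163 161 161 163 161 163 154 129 103  99  96  95 107 142 158 163 164
  164 163 162 162 166 162 164 164 163 162]]
```

```bash
cat >> m.py <<'E'
def plan(p,yaw=None):
    "slide in current tool axes [cm] to p; then rotvec (deg, tool axes) to point down with jaw axis at yaw deg (mod 180)"
    s=arm.get_state(); T=R.from_quat(s["tcp_rot"]); M=T.as_matrix()
    jy=np.degrees(np.arctan2(M[1,1],M[0,1]))
    print("t",s["time_s"],"pos",s["ee_pos"].round(4),"jaw yaw",jy.round(2),"toolx",M[:,0].round(4),"q6",s["qpos"].round(2),"F",s["contact_force"].round(2),"M",s["moment"].round(3),"w",s["grip_width"].round(4))
    print("slide cm",(M.T@(np.array(p)-s["ee_pos"])*100).round(2))
    if yaw is not None:
        d=(yaw-jy+90)%180-90; y=np.radians(jy+d); Y=np.array([np.cos(y),np.sin(y),0]); X=np.array([0,0,-1.]); 
        G=np.c_[X,Y,np.cross(X,Y)]; print("twist",np.degrees((T.inv()*R.from_matrix(G)).as_rotvec()).round(2))
E
python3 - <<'E'
from m import *
plan([.45,.586,.26],124); plan([.42,-.355,.26],124)
C=cam("wrist"); s=arm.get_state(); M=R.from_quat(s["tcp_rot"]).as_matrix()
print("cam in tool",M.T@(C["eye"]-s["ee_pos"]),M.T@C["R"],C["f"])
E
```

```text
Traceback (most recent call last):
  File "m.py", line 15, in plan
    print("t",s["time_s"],"pos",s["ee_pos"].round(4),"jaw yaw",jy.round(2),"toolx",M[:,0].round(4),"q6",s["qpos"].round(2),"F",s["contact_force"].round(2),"M",s["moment"].round(3),"w",s["grip_width"].round(4))
                                                                                                                                                                                        ^^^^^^^^^^^^^^^^^^^^^
AttributeError: 'float' object has no attribute 'round'
```

```bash
sed -i 's/s\["grip_width"\].round(4)/round(s["grip_width"],4)/' m.py
python3 - <<'E'
from m import *
plan([.45,.586,.26],124); plan([.42,-.355,.26],124)
C=cam("wrist"); s=arm.get_state(); M=R.from_quat(s["tcp_rot"]).as_matrix()
print("cam in tool",M.T@(C["eye"]-s["ee_pos"]),M.T@C["R"],C["f"])
E
```

```text
t 0.25 pos [0.2146 0.5867 0.2221] jaw yaw 69.9 toolx [-5.e-04 -8.e-04 -1.e+00] q6 [ 1.04  0.53  1.43  0.    1.18 -0.18] F [-0.96 -0.04 -0.62] M [-0.069  0.108 -0.065] w 0.087
slide cm [-3.8   8.02 22.13]
twist [-5.41e+01 -4.00e-02  5.00e-02]
t 0.25 pos [0.2146 0.5867 0.2221] jaw yaw 69.9 toolx [-5.e-04 -8.e-04 -1.e+00] q6 [ 1.04  0.53  1.43  0.    1.18 -0.18] F [-0.96 -0.04 -0.62] M [-0.069  0.108 -0.065] w 0.087
slide cm [ -3.72 -81.37  51.65]
twist [-5.41e+01 -4.00e-02  5.00e-02]
cam in tool [-0.16114639  0.0004805  -0.06614361] [[ 9.00049542e-04 -2.45235648e-01  9.69463082e-01]
 [ 9.99999565e-01  4.57388300e-04 -8.12698544e-04]
 [-2.44118416e-04  9.69463392e-01  2.45235953e-01]] 316.6396721001345
```

play_rows([
  {"slide": [-0.8,1.6,4.4],"twist": [0,0,0],"jaw": 1},
  {"slide": [-0.8,1.6,4.4],"twist": [0,0,0],"jaw": 1},
  {"slide": [-0.8,1.6,4.4],"twist": [0,0,0],"jaw": 1},
  {"slide": [-0.8,1.6,4.4],"twist": [0,0,0],"jaw": 1},
  {"slide": [-0.8,1.6,4.4],"twist": [0,0,0],"jaw": 1},
])

```text
time_s: 0.92
ee_pos: [0.4503, 0.5863, 0.2627]
tcp_rot: [0.123, 0.696, -0.123, 0.696]
contact_force: [-0.1, 1.3, 0.2]
grip_width: 0.0868
```

play_rows([
  {"slide": [0,-5.6,1.85],"twist": [0,0,0],"jaw": 1},
  {"slide": [0,-5.6,1.85],"twist": [0,0,0],"jaw": 1},
  {"slide": [0,-5.6,1.85],"twist": [0,0,0],"jaw": 1},
  {"slide": [0,-5.6,1.85],"twist": [0,0,0],"jaw": 1},
  {"slide": [0,-5.6,1.85],"twist": [0,0,0],"jaw": 1},
])

```text
time_s: 1.55
ee_pos: [0.4393, 0.2899, 0.2626]
tcp_rot: [0.123, 0.696, -0.123, 0.697]
contact_force: [0.5, -1.2, -0.7]
grip_width: 0.0867
```

play_rows([
  {"slide": [0,-5.6,1.85],"twist": [0,0,0],"jaw": 1},
  {"slide": [0,-5.6,1.85],"twist": [0,0,0],"jaw": 1},
  {"slide": [0,-5.6,1.85],"twist": [0,0,0],"jaw": 1},
  {"slide": [0,-5.6,1.85],"twist": [0,0,0],"jaw": 1},
  {"slide": [0,-5.6,1.85],"twist": [0,0,0],"jaw": 1},
])

```text
time_s: 2.17
ee_pos: [0.43, -0.0048, 0.2629]
tcp_rot: [0.123, 0.696, -0.123, 0.697]
contact_force: [1.3, -0.1, 0.1]
grip_width: 0.0871
```

play_rows([
  {"slide": [0,-5.6,1.85],"twist": [0,0,0],"jaw": 1},
  {"slide": [0,-5.6,1.85],"twist": [0,0,0],"jaw": 1},
  {"slide": [0,-5.6,1.85],"twist": [0,0,0],"jaw": 1},
  {"slide": [0,-5.6,1.85],"twist": [0,0,0],"jaw": 1},
  {"slide": [0,-5.6,1.85],"twist": [0,0,0],"jaw": 1},
])

```text
time_s: 2.8
ee_pos: [0.4204, -0.2998, 0.2627]
tcp_rot: [0.124, 0.696, -0.124, 0.696]
contact_force: [0.6, -0.4, 0.2]
grip_width: 0.087
```

play_rows([
  {"slide": [0,0,0],"twist": [10.5,0,0],"jaw": 1},
  {"slide": [0,0,0],"twist": [10.5,0,0],"jaw": 1},
  {"slide": [0,0,0],"twist": [10.5,0,0],"jaw": 1},
  {"slide": [0,0,0],"twist": [10.5,0,0],"jaw": 1},
  {"slide": [0,0,0],"twist": [10.5,0,0],"jaw": 1},
])

```text
time_s: 3.42
ee_pos: [0.4207, -0.2977, 0.2626]
tcp_rot: [0.42, 0.569, -0.42, 0.569]
contact_force: [0.1, -0.2, 0.5]
grip_width: 0.0869
```

play_rows([
  {"slide": [0,0,0],"twist": [10.5,0,0],"jaw": 1},
  {"slide": [0,0,0],"twist": [10.5,0,0],"jaw": 1},
  {"slide": [0,0,0],"twist": [10.5,0,0],"jaw": 1},
  {"slide": [0,0,0],"twist": [10.5,0,0],"jaw": 1},
  {"slide": [0,0,0],"twist": [10.5,0,0],"jaw": 1},
])

```text
time_s: 4.05
ee_pos: [0.4207, -0.2977, 0.2626]
tcp_rot: [0.628, 0.324, -0.628, 0.324]
contact_force: [0.3, 0.9, 0.0]
grip_width: 0.0871
```

play_rows([
  {"slide": [0,0,0],"twist": [10.5,0,0],"jaw": 1},
  {"slide": [0,0,0],"twist": [10.5,0,0],"jaw": 1},
  {"slide": [0,0,0],"twist": [0,0,0],"jaw": 1},
  {"slide": [0,0,0],"twist": [0,0,0],"jaw": 1},
  {"slide": [0,0,0],"twist": [0,0,0],"jaw": 1},
])

```text
time_s: 4.68
ee_pos: [0.4207, -0.2977, 0.2626]
tcp_rot: [-0.676, -0.207, 0.676, -0.207]
contact_force: [-0.3, 1.1, -0.7]
grip_width: 0.087
```

```bash
python3 - <<'E'
from m import *
plan([.475,-.355,.2],-56)
C=cam("wrist"); cv2.imwrite("pics/w1.png",C["image"]); print(proj(C,[.475,-.355,.078]))
np.savez("pics/w1.npz",**{k:C[k] for k in("image","R","eye","f","cx","cy")})
E
```

```text
t 4.675 pos [ 0.4207 -0.2977  0.2626] jaw yaw -56.02 toolx [-0. -0. -1.] q6 [-0.83  0.33  1.66 -0.    1.16  0.14] F [-0.31  1.1  -0.74] M [-0.073  0.091  0.034] w 0.087
slide cm [ 6.26  7.78 -1.3 ]
twist [-0.02  0.   -0.  ]
[348.20925166 175.49631307]
```

View pics/w1.png

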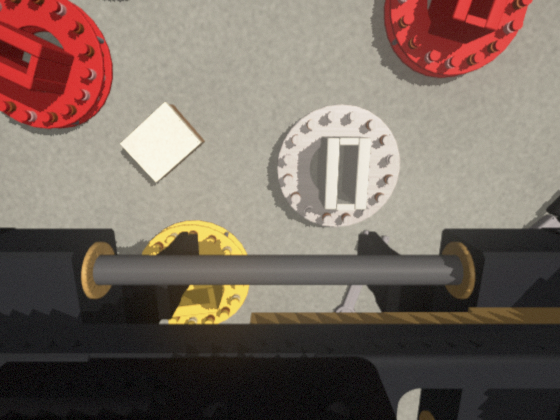

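The wrist view shows the loaded carousel with its hub top at about (348,173). I'll measure it from this picture.

```bash
python3 - <<'E'
from m import *
C=dict(np.load("pics/w1.npz")); im=C["image"]; g=im.min(2)
x,y=348,173; w=np.zeros_like(g); w[128:218,318:380]=255
print(g[173,318:380]); print(g[130:218,333])
for th in(195,205,215): rect(C,cv2.bitwise_and(cv2.inRange(im.max(2),th,255),w),.078,th)
E
```

```text
[ 94  96  92  93  95  94  95 106 159 207 220 220 221 221 222 222 223 223
 223 219 153 112 107 107  98  94  94  94  95  95  96  94  93  94  97  94
  98  99 119 171 211 221 221 220 221 223 222 222 222 222 215 210 208 209
 208 204 208 207 207 206 207 208]
[209 209 213 212 211 202 160 137 195 220 223 222 222 224 221 221 222 221
 222 221 223 222 222 223 222 222 222 223 222 222 223 222 222 223 222 223
 222 220 224 222 223 222 223 222 222 221 221 222 221 222 222 222 224 221
 221 222 222 221 222 223 222 221 221 220 222 220 220 221 221 219 221 221
 221 219 220 221 221 218 202 153 130 133 162 188 195 200 202 201]
195 [348.5 172.5] [ 0.4765 -0.3543  0.078 ] sides 0.0647 0.0987 ang 38.508690618697614 area 2812.5
205 [348.49997 172.5    ] [ 0.4765 -0.3543  0.078 ] sides 0.0985 0.0647 ang 35.79390815928064 area 2691.5
215 [348.5 172.5] [ 0.4765 -0.3543  0.078 ] sides 0.0647 0.0987 ang 38.508690618697614 area 1654.5
```

```bash
python3 - <<'E'
from m import *
C=dict(np.load("pics/w1.npz")); im=C["image"]; g=im.min(2)
w=np.zeros_like(g); w[128:215,318:374]=255
m=cv2.bitwise_and(cv2.inRange(g,217,255),w); k=np.ones((5,5),np.uint8); m=cv2.morphologyEx(m,cv2.MORPH_OPEN,k); rect(C,m,.078,"hub")
n,l,st,ce=cv2.connectedComponentsWithStats(m); print(st[1:],ce[1:])
for i in range(1,n):
    if st[i,4]>300: rect(C,(l==i).astype(np.uint8)*255,.078,f"c{i}")
E
```

```text
hub [363.3593  172.99084] [ 0.4857 -0.3677  0.078 ] sides 0.0758 0.0103 ang 33.89190926648243 area 566.0
[[327 139  12  69 614]
 [341 139  17   5  85]
 [357 139  14  69 643]] [[332.21009772 171.98208469]
 [349.         141.        ]
 [363.27216174 172.29548989]]
c1 [332.41324 172.99623] [ 0.4667 -0.3395  0.078 ] sides 0.0756 0.0102 ang 33.749605038845296 area 537.5
c3 [363.3593  172.99084] [ 0.4857 -0.3677  0.078 ] sides 0.0758 0.0103 ang 33.89190926648243 area 566.0
```

play_rows([
  {"slide": [2,3.87,-0.74],"twist": [0.1,0,0],"jaw": 1},
  {"slide": [2,3.87,-0.74],"twist": [0,0,0],"jaw": 1},
  {"slide": [5,0,0],"twist": [0,0,0],"jaw": 1},
  {"slide": [5,0,0],"twist": [0,0,0],"jaw": 1},
  {"slide": [2,0,0],"twist": [0,0,0],"jaw": 1},
])

```text
time_s: 5.35
ee_pos: [0.4747, -0.3523, 0.0992]
tcp_rot: [-0.676, -0.208, 0.677, -0.204]
contact_force: [0.1, 0.1, -0.2]
grip_width: 0.0875
```

```bash
python3 - <<'E'
from m import *
plan([.4762,-.3536,.047],-56.15)
C=cam("wrist"); cv2.imwrite("pics/w2.png",C["image"]); print(proj(C,[.4762,-.3536,.078]))
E
```

```text
t 5.35 pos [ 0.4747 -0.3523  0.0992] jaw yaw -56.16 toolx [-0.004   0.0044 -1.    ] q6 [-0.83  0.65  1.62 -0.    0.88  0.15] F [ 0.1   0.08 -0.2 ] M [-0.019  0.128  0.018] w 0.0875
slide cm [ 5.22  0.22 -0.06]
twist [-0.01  0.05  0.34]
[280.7163433  237.64973194]
```

View pics/w2.png

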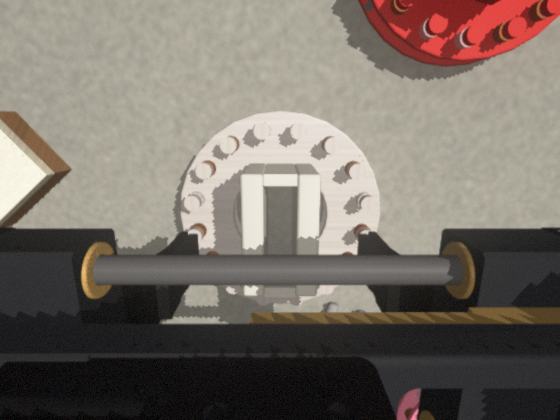

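The hub is centred between the fingers at (281,237) and everything is clear. Descending and gripping.

play_rows([
  {"slide": [2.6,0,0],"twist": [0,0,0],"jaw": 1},
  {"slide": [2.6,0,0],"twist": [0,0,0],"jaw": 1},
  {"slide": [0,0,0],"twist": [0,0,0],"jaw": 1},
  {"slide": [0,0,0],"twist": [0,0,0],"jaw": -0.3},
  {"slide": [0,0,0],"twist": [0,0,0],"jaw": -0.3},
], newtons=40)

```text
time_s: 6.02
ee_pos: [0.477, -0.3546, 0.052]
tcp_rot: [0.677, 0.205, -0.676, 0.207]
contact_force: [-0.8, -0.1, 0.5]
grip_width: 0.0744
```

play_rows([
  {"slide": [0,0,0],"twist": [0,0,0],"jaw": -0.3},
  {"slide": [0,0,0],"twist": [0,0,0],"jaw": -0.3},
  {"slide": [0,0,0],"twist": [0,0,0],"jaw": -0.3},
  {"slide": [-0.5,0,0],"twist": [0,0,0],"jaw": -0.3},
  {"slide": [-0.5,0,0],"twist": [0,0,0],"jaw": -0.3},
])

```text
time_s: 6.65
ee_pos: [0.4758, -0.3534, 0.0602]
tcp_rot: [-0.676, -0.206, 0.677, -0.205]
contact_force: [-0.1, 0.6, -4.7]
grip_width: 0.0477
```

```bash
python3 - <<'E'
from m import *
plan([.45,-.3,.28],-90)
E
```

```text
t 6.65 pos [ 0.4758 -0.3534  0.0602] jaw yaw -56.2 toolx [-0.001   0.0011 -1.    ] q6 [-0.83  0.71  1.64  0.    0.8   0.15] F [-0.06  0.6  -4.7 ] M [-0.096  0.174  0.016] w 0.0477
slide cm [-21.97  -5.9   -0.82]
twist [33.8   0.04  0.07]
```

play_rows([
  {"slide": [-2,0,0],"jaw": -0.3,"twist": [0,0,0]},
  {"slide": [-4.5,0,0],"jaw": -0.3,"twist": [0,0,0]},
  {"slide": [-4.5,0,0],"jaw": -0.3,"twist": [0,0,0]},
  {"slide": [-4.5,0,0],"jaw": -0.3,"twist": [0,0,0]},
  {"slide": [-4.5,0,0],"jaw": -0.3,"twist": [0,0,0]},
])

```text
time_s: 7.28
ee_pos: [0.4756, -0.3532, 0.2617]
tcp_rot: [-0.676, -0.206, 0.677, -0.205]
contact_force: [0.7, -0.9, -4.8]
grip_width: 0.0478
```

play_rows([
  {"slide": [0,-2.3,-1.08],"jaw": -0.3,"twist": [0,0,0]},
  {"slide": [0,-4.63,-2.16],"jaw": -0.3,"twist": [0,0,0]},
  {"slide": [0,-4.63,-2.16],"jaw": -0.3,"twist": [0,0,0]},
  {"slide": [0,-4.63,-2.16],"jaw": -0.3,"twist": [0,0,0]},
  {"slide": [0,-4.63,-2.16],"jaw": -0.3,"twist": [0,0,0]},
])

```text
time_s: 7.9
ee_pos: [0.4402, -0.1249, 0.2605]
tcp_rot: [-0.677, -0.206, 0.677, -0.205]
contact_force: [1.5, -0.1, -4.0]
grip_width: 0.0477
```

play_rows([
  {"slide": [0,-4.63,-2.16],"jaw": -0.3,"twist": [0,0,0]},
  {"slide": [0,-4.63,-2.16],"jaw": -0.3,"twist": [0,0,0]},
  {"slide": [0,-2.3,-1.08],"jaw": -0.3,"twist": [0,0,0]},
  {"slide": [0,0,0],"jaw": -0.3,"twist": [8.4,0,0]},
  {"slide": [0,0,0],"jaw": -0.3,"twist": [8.4,0,0]},
])

```text
time_s: 8.52
ee_pos: [0.421, 0.0001, 0.2606]
tcp_rot: [-0.699, -0.103, 0.7, -0.103]
contact_force: [0.2, -0.0, -4.3]
grip_width: 0.0478
```

play_rows([
  {"slide": [0,0,0],"jaw": -0.3,"twist": [8.5,0,0]},
  {"slide": [0,0,0],"jaw": -0.3,"twist": [8.5,0,0]},
  {"slide": [0,0,0],"jaw": -0.3,"twist": [0,0,0]},
  {"slide": [0,0,0],"jaw": -0.3,"twist": [0,0,0]},
  {"slide": [0,0,0],"jaw": -0.3,"twist": [0,0,0]},
])

```text
time_s: 9.15
ee_pos: [0.4216, -0.0006, 0.2605]
tcp_rot: [-0.707, -0.0, 0.707, -0.0]
contact_force: [-0.7, 0.2, -3.9]
grip_width: 0.0476
```

```bash
python3 - <<'E'
from m import *
plan([.585,.02,.26],-90)
C=cam("wrist"); cv2.imwrite("pics/w3.png",C["image"]); print(proj(C,[.585,.02,.1635]),proj(C,[.585,.02,.05]))
np.savez("pics/w3.npz",**{k:C[k] for k in("image","R","eye","f","cx","cy")})
E
```

```text
t 9.15 pos [ 0.4216 -0.0006  0.2605] jaw yaw -89.93 toolx [-1.e-04  0.e+00 -1.e+00] q6 [-0.27  0.2   1.86 -0.    1.08  1.3 ] F [-0.68  0.18 -3.95] M [-0.07   0.169 -0.013] w 0.0476
slide cm [  0.05  -2.04 -16.35]
twist [0.07 0.01 0.  ]
[249.47787621 -13.86017363] [258.67026343  31.25467471]
```

View pics/w3.png

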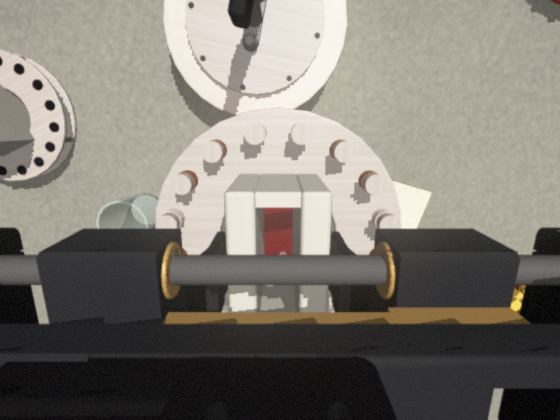

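The wrist view shows the carousel well held. The knob at (245,10) is partly out of frame, so I raise the arm and move back slightly to see the whole bar.

play_rows([
  {"slide": [-4,-0.7,0.5],"jaw": -0.3,"twist": [0,0,0]},
  {"slide": [-4,-0.7,0.5],"jaw": -0.3,"twist": [0,0,0]},
  {"slide": [-4,-0.6,0],"jaw": -0.3,"twist": [0,0,0]},
  {"slide": [0,0,0],"jaw": -0.3,"twist": [0,0,0]},
  {"slide": [0,0,0],"jaw": -0.3,"twist": [0,0,0]},
])

```text
time_s: 9.82
ee_pos: [0.4106, 0.0195, 0.3792]
tcp_rot: [-0.706, -0.0, 0.708, 0.0]
contact_force: [-0.8, 1.1, -5.1]
grip_width: 0.0478
```

```bash
python3 - <<'E'
from m import *
plan([.585,.02,.26],-90)
C=cam("wrist"); im=C["image"]; cv2.imwrite("pics/w4.png",im); print(proj(C,[.585,.02,.1635]),proj(C,[.585,.02,.05]))
np.savez("pics/w4.npz",**{k:C[k] for k in("image","R","eye","f","cx","cy")})
cv2.imwrite("pics/w4c.png",cv2.resize(im[0:130,200:360],None,fx=5,fy=4.6,interpolation=cv2.INTER_CUBIC))
E
```

```text
t 9.825 pos [0.4106 0.0195 0.3792] jaw yaw -89.98 toolx [-2.8e-03  4.0e-04 -1.0e+00] q6 [-0.23  0.05  1.69 -0.    1.41  1.34] F [-0.76  1.05 -5.08] M [-0.009  0.17   0.012] w 0.0478
slide cm [ 11.87  -0.04 -17.48]
twist [0.02 0.16 0.02]
[277.5223355   20.60359764] [277.57401157  45.79199813]
```

View pics/w4c.png

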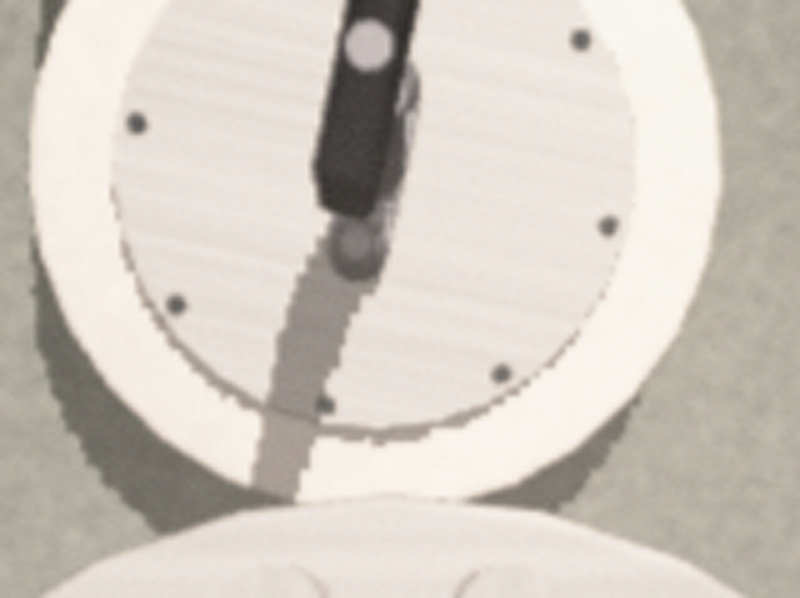

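Crop: the bar runs from the top edge down to (347,205), tilted a few degrees clockwise. The white dot on the axis is at crop (369,45), i.e. pixel (274,10), and the turntable edge is visible. Measuring.

```bash
python3 - <<'E'
from m import *
C=dict(np.load("pics/w4.npz")); im=C["image"]; g=cv2.cvtColor(im,cv2.COLOR_BGR2GRAY).astype(float)
# dot
m=cv2.inRange(g[0:20,265:285],130,255); m[:, :4]=0; m[:,-5:]=0
n,l,st,ce=cv2.connectedComponentsWithStats(m)
for i in range(1,n): u,v=ce[i]+[265,0]; print("dot",u,v,st[i,4],ray(C,u,v,.1635),ray(C,u,v,.165))
# bar edges, subpixel at half level
L=[];Rr=[]
for v in range(0,40):
    r=g[v,255:300]; d=np.where(r<75)[0]
    if len(d)<6: continue
    a,b=d[0],d[-1]
    lo=a-1+(r[a-1]-75)/(r[a-1]-r[a]); 
    L.append((255+lo,v)); Rr.append((255+b,v))
for n,E in(("L",L),("R",Rr)):
    P=np.array([ray(C,u,v,.1635)[:2] for u,v in E]); print(n,np.round(P[::5],4).tolist())
    for sl in (slice(0,30),slice(0,18)):
        vx,vy,*_=cv2.fitLine(P[sl].astype(np.float32),cv2.DIST_HUBER,0,.001,.001).ravel(); print("ang",np.degrees(np.arctan(vy/vx)))
print(g[0:44:3,258:292].astype(int).tolist())
# outer sampler ring top z=.044 r=.1 & turntable: rays outward at z
for z,r0,r1 in((.05,.062,.085),(.044,.088,.112)):
    pts=[]
    for a in np.radians(np.arange(100,260,4)):
        rr=np.arange(r0,r1,.0005); uv=np.array([proj(C,[.585+r*np.cos(a),.02+r*np.sin(a),z]) for r in rr]).astype(np.float32)
        p=cv2.remap(g.astype(np.float32),uv[:,0].reshape(1,-1),uv[:,1].reshape(1,-1),cv2.INTER_LINEAR).ravel()
        if uv.min()<1: continue
        k=np.argmax(np.abs(np.gradient(cv2.GaussianBlur(p.reshape(1,-1),(7,1),0).ravel()))); pts.append([.585+rr[k]*np.cos(a),.02+rr[k]*np.sin(a)])
    pts=np.array(pts)
    from scipy.optimize import least_squares
    f=least_squares(lambda x:np.hypot(*(pts-x[:2]).T)-x[2],[.585,.02,(r0+r1)/2],loss="soft_l1",f_scale=.001); print("circle",f.x.round(4),len(pts))
E
```

```text
dot 273.2278481012658 9.379746835443038 79 [0.59568297 0.02455698 0.1635    ] [0.59521722 0.0245377  0.165     ]
L [[0.6045, 0.0282], [0.5903, 0.0313], [0.5856, 0.0324], [0.5808, 0.0335], [0.5759, 0.0343], [0.571, 0.0354]]
ang -11.751896
ang -12.156609
R [[0.6045, 0.0153], [0.5904, 0.0174], [0.5856, 0.0195], [0.5808, 0.0195], [0.5759, 0.0195], [0.571, 0.0216]]
ang -9.933997
ang -11.343504
[[228, 229, 229, 227, 227, 226, 228, 228, 228, 226, 204, 121, 59, 49, 53, 58, 58, 62, 64, 68, 67, 64, 57, 54, 52, 97, 204, 227, 228, 229, 230, 229, 230, 229], [229, 229, 230, 231, 229, 230, 230, 231, 230, 225, 156, 79, 54, 60, 63, 72, 73, 64, 64, 66, 67, 57, 56, 49, 72, 164, 219, 227, 229, 228, 230, 229, 230, 229], [227, 226, 226, 227, 225, 228, 227, 228, 228, 205, 123, 89, 148, 179, 191, 194, 191, 188, 173, 132, 84, 59, 53, 52, 108, 207, 228, 229, 229, 230, 230, 230, 229, 230], [228, 227, 228, 226, 224, 226, 224, 225, 221, 147, 97, 166, 188, 191, 191, 194, 192, 192, 192, 189, 131, 71, 52, 84, 196, 227, 231, 233, 231, 232, 233, 232, 232, 232], [226, 226, 226, 225, 227, 229, 230, 227, 194, 113, 70, 1
[... 1050 characters left out ...]
30, 230], [230, 229, 229, 226, 191, 117, 68, 65, 66, 69, 67, 64, 68, 71, 69, 61, 64, 61, 59, 70, 78, 82, 99, 150, 216, 225, 227, 228, 227, 229, 227, 228, 229, 229], [227, 228, 227, 221, 146, 77, 63, 64, 64, 70, 68, 70, 67, 67, 66, 68, 64, 59, 61, 77, 80, 85, 105, 177, 219, 229, 228, 229, 229, 228, 230, 229, 229, 228], [228, 229, 228, 227, 186, 109, 64, 55, 59, 59, 59, 61, 61, 62, 65, 65, 65, 61, 74, 80, 84, 97, 158, 216, 228, 230, 230, 230, 231, 229, 229, 229, 229, 229], [229, 231, 230, 230, 225, 149, 78, 62, 61, 58, 57, 58, 59, 58, 59, 58, 59, 73, 91, 101, 117, 158, 204, 225, 228, 229, 229, 228, 228, 229, 229, 227, 228, 228]]
circle [0.5917 0.0253 0.0732] 40
circle [0.5839 0.0233 0.0931] 40
```

```bash
python3 - <<'E'
from m import *
from scipy.optimize import least_squares
C=dict(np.load("pics/w4.npz"))
for z in(.058,.064): print("keytip?",ray(C,271.2,52.2,z)[:2])
T=cam("top"); cv2.imwrite("pics/top1.png",T["image"]); g=cv2.cvtColor(T["image"],cv2.COLOR_BGR2GRAY).astype(np.float32)
def circ(C,g,c0,z,r0,r1,A):
    pts=[]
    for a in np.radians(A):
        rr=np.arange(r0,r1,.0005); uv=np.array([proj(C,[c0[0]+r*np.cos(a),c0[1]+r*np.sin(a),z]) for r in rr]).astype(np.float32)
        p=cv2.remap(g,uv[:,0].reshape(1,-1),uv[:,1].reshape(1,-1),cv2.INTER_CUBIC).ravel()
        k=np.argmax(np.abs(np.gradient(cv2.GaussianBlur(p.reshape(1,-1),(9,1),0).ravel()))); pts.append([c0[0]+rr[k]*np.cos(a),c0[1]+rr[k]*np.sin(a)])
    pts=np.array(pts); f=least_squares(lambda x:np.hypot(*(pts-x[:2]).T)-x[2],[*c0,(r0+r1)/2],loss="soft_l1",f_scale=.001); return f.x.round(4),np.abs(f.fun).mean().round(4)
# bright spot of the knob
u0,v0=np.meshgrid(range(226,233),range(162,170)); w=np.clip(g[162:170,226:233]-60,0,None)*((u0<231)&(u0>226)&(v0>163)&(v0<168)); 
u,v=(u0*w).sum()/w.sum(),(v0*w).sum()/w.sum(); print("topdot",u,v,ray(T,u,v,.1635))
print("tt top",circ(T,g,(.594,.025),.05,.062,.085,range(120,420,5)),"outer",circ(T,g,(.594,.025),.044,.09,.112,range(80,280,5)))
# side: dark knob
S=cam("side"); np.savez("pics/s1.npz",**{k:S[k] for k in("image","R","eye","f","cx","cy")})
print(proj(S,[.594,.025,.1635]),proj(S,[.594,.025,.05]))
gs=cv2.cvtColor(S["image"],cv2.COLOR_BGR2GRAY); cv2.imwrite("pics/mix.png",np.hstack([cv2.resize(S["image"][135:225,230:320],(400,400),interpolation=cv2.INTER_CUBIC),cv2.resize(T["image"][135:215,190:270],(400,400),interpolation=cv2.INTER_CUBIC)]))
E
```

```text
keytip? [0.57506323 0.02890893]
keytip? [0.57386435 0.02879452]
topdot 228.17264957264956 165.5897435897436 [0.59732194 0.02694184 0.1635    ]
tt top (array([0.5937, 0.0253, 0.0751]), np.float64(0.0015)) outer (array([0.596 , 0.0249, 0.0985]), np.float64(0.0015))
[274.00742033 162.46231048] [274.56211789 190.24235681]
```

View pics/mix.png

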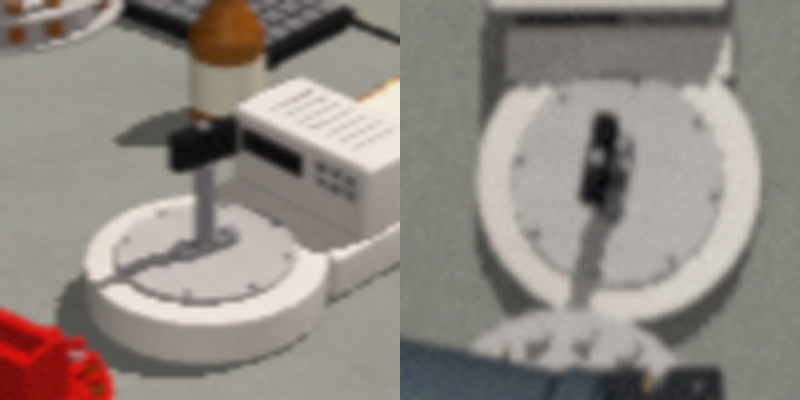

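Side crop: the bar stands on its spindle. Top crop: the bar is tilted about -11°, box edges at about 0°. The axis estimates agree on about (.595,.0255), with bar and key at about -11°. I'll move over it.

play_rows([
  {"slide": [0,-0.1,-3],"jaw": -0.3,"twist": [0,0,0]},
  {"slide": [0,-0.2,-5],"jaw": -0.3,"twist": [0,0,0]},
  {"slide": [0,-0.2,-5],"jaw": -0.3,"twist": [0,0,0]},
  {"slide": [0,-0.1,-4],"jaw": -0.3,"twist": [0,0,0]},
  {"slide": [0,0,-1.4],"jaw": -0.3,"twist": [0,0,0]},
])

```text
time_s: 10.6
ee_pos: [0.5973, 0.0251, 0.3778]
tcp_rot: [-0.706, -0.0, 0.708, 0.0]
contact_force: [0.3, 0.8, -4.1]
grip_width: 0.0475
```

play_rows([
  {"slide": [3,0,0],"jaw": -0.3,"twist": [5.4,0,0]},
  {"slide": [5,0,0],"jaw": -0.3,"twist": [5.3,0,0]},
  {"slide": [4,0,0],"jaw": -0.3,"twist": [0,0,0]},
  {"slide": [2,0,0],"jaw": -0.3,"twist": [0,0,0]},
  {"slide": [0,0,0],"jaw": -0.3,"twist": [0,0,0]},
])

```text
time_s: 11.22
ee_pos: [0.5931, 0.0255, 0.2377]
tcp_rot: [-0.701, 0.066, 0.707, 0.066]
contact_force: [1.0, 0.4, -3.5]
grip_width: 0.0474
```

```bash
python3 - <<'E'
from m import *
plan([.595,.0255,.22],-100.7)
C=cam("wrist"); im=C["image"]; cv2.imwrite("pics/w5.png",im); cv2.imwrite("pics/w5c.png",cv2.resize(im[90:270,180:380],(800,600),interpolation=cv2.INTER_AREA if 0 else cv2.INTER_CUBIC))
E
```

```text
t 11.225 pos [0.5931 0.0255 0.2377] jaw yaw -100.71 toolx [-0.0076  0.001  -1.    ] q6 [-0.15  0.47  1.49 -0.    1.19  1.61] F [ 0.99  0.39 -3.55] M [-0.026  0.18   0.012] w 0.0474
slide cm [ 1.76 -0.04 -0.2 ]
twist [-0.01  0.44 -0.03]
```

View pics/w5c.png

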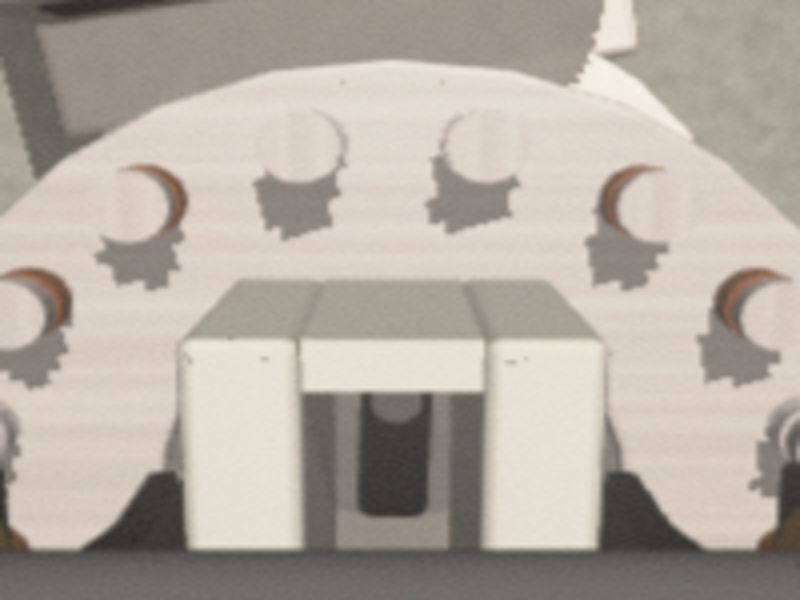

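Through the slot, the bar appears centred at crop x 395, against the slot at 393, and parallel to it. The dot at crop (395,405) gives a finer along-slot check.

```bash
python3 - <<'E'
from m import *
C=cam("wrist"); s=arm.get_state(); print(s["ee_pos"].round(4),s["tcp_rot"].round(3))
g=cv2.cvtColor(C["image"],cv2.COLOR_BGR2GRAY); print(g[206:222:2,262:296].tolist()); 
for v in(208,210,212): print(v,ray(C,278.6,v,.1635).round(4))
v=90+515/3.333; print("bar end",ray(C,278.6,v,.1635).round(4))
E
```

```text
[0.5958 0.0253 0.2408] [-0.704  0.066  0.704  0.066]
[[219, 222, 221, 220, 221, 221, 222, 220, 221, 222, 221, 219, 220, 219, 221, 221, 220, 221, 221, 220, 221, 219, 220, 220, 220, 220, 220, 222, 221, 222, 220, 221, 218, 221], [119, 124, 137, 141, 141, 139, 141, 137, 112, 93, 88, 92, 116, 124, 126, 128, 128, 126, 131, 128, 126, 124, 105, 92, 89, 95, 130, 139, 142, 140, 135, 120, 119, 119], [101, 110, 124, 130, 129, 129, 128, 127, 94, 72, 73, 95, 107, 108, 111, 110, 111, 109, 111, 110, 106, 110, 106, 88, 72, 73, 115, 127, 130, 127, 117, 104, 99, 97], [100, 112, 124, 130, 130, 132, 133, 124, 98, 70, 74, 101, 109, 107, 107, 110, 108, 111, 108, 109, 108, 109, 111, 92, 71, 73, 117, 129, 132, 129, 115, 102, 98, 96], [98, 107, 120, 128, 129, 130, 130, 122, 86, 69, 70, 85, 104, 109, 111, 108, 110, 108, 108, 113, 109, 110, 107, 85, 68, 79, 115, 127, 129, 126, 116, 100, 94, 96], [99, 107, 123, 131, 129, 131, 127, 127, 90, 65, 64, 71, 83, 101, 107, 107, 107, 109, 109, 108, 105, 96, 77, 64, 63, 75, 114, 129, 129, 127, 117, 101, 95, 97], [95, 106, 122, 131, 131, 130, 131, 126, 92, 67, 64, 62, 65, 71, 78, 82, 89, 83, 84, 76, 68, 66, 66, 63, 66, 77, 115, 129, 133, 126, 116, 103, 97, 98], [95, 106, 122, 125, 128, 127, 126, 127, 89, 68, 60, 62, 63, 65, 63, 62, 62, 63, 62, 64, 62, 66, 65, 63, 65, 80, 118, 128, 127, 128, 116, 104, 96, 97]]
208 [0.599  0.0241 0.1635]
210 [0.5974 0.0244 0.1635]
212 [0.5958 0.0247 0.1635]
bar end [0.5693 0.0297 0.1635]
```

Aligned. The TCP is at (.5958,.0253) and the dot at (.5958,.0247). Descending with force checks.

play_rows([
  {"slide": [1,0,0],"jaw": -0.3,"twist": [0,0,0]},
  {"slide": [1,0,0],"jaw": -0.3,"twist": [0,0,0]},
  {"slide": [0.8,0,0],"jaw": -0.3,"twist": [0,0,0]},
  {"slide": [0.6,0,0],"jaw": -0.3,"twist": [0,0,0]},
  {"slide": [0.6,0,0],"jaw": -0.3,"twist": [0,0,0]},
])

```text
time_s: 11.95
ee_pos: [0.5957, 0.0254, 0.2001]
tcp_rot: [0.704, -0.066, -0.704, -0.066]
contact_force: [0.2, 0.4, -4.1]
grip_width: 0.0478
```

```bash
python3 - <<'E'
from m import *
plan([.596,.025,.1006],-100.7)
E
```

```text
t 11.95 pos [0.5957 0.0254 0.2001] jaw yaw -100.7 toolx [ 0.  0. -1.] q6 [-0.14  0.51  1.53  0.    1.1   1.61] F [ 0.25  0.41 -4.05] M [-0.019  0.13  -0.001] w 0.0478
slide cm [ 9.95  0.03 -0.03]
twist [ 0. -0.  0.]
```

play_rows([
  {"slide": [1.2,0,0],"jaw": -0.3,"twist": [0,0,0]},
  {"slide": [1.5,0,0],"jaw": -0.3,"twist": [0,0,0]},
  {"slide": [1.5,0,0],"jaw": -0.3,"twist": [0,0,0]},
  {"slide": [1.5,0,0],"jaw": -0.3,"twist": [0,0,0]},
  {"slide": [1.2,0,0],"jaw": -0.3,"twist": [0,0,0]},
])

```text
time_s: 12.58
ee_pos: [0.5954, 0.0254, 0.1302]
tcp_rot: [-0.704, 0.066, 0.704, 0.066]
contact_force: [0.0, 0.1, -4.6]
grip_width: 0.0475
```

play_rows([
  {"slide": [0.4,0,0],"jaw": -0.3,"twist": [0,0,0]},
  {"slide": [0.4,0,0],"jaw": -0.3,"twist": [0,0,0]},
  {"slide": [0.4,0,0],"jaw": -0.3,"twist": [0,0,0]},
  {"slide": [0.3,0,0],"jaw": -0.3,"twist": [0,0,0]},
  {"slide": [0.2,0,0],"jaw": -0.3,"twist": [0,0,0]},
])

```text
time_s: 13.2
ee_pos: [0.5958, 0.0254, 0.1146]
tcp_rot: [0.704, -0.066, -0.704, -0.066]
contact_force: [0.7, -0.6, -3.6]
grip_width: 0.0477
```

```bash
python3 - <<'E'
from m import *
plan([.596,.025,.1006],-100.7)
E
```

```text
t 13.2 pos [0.5958 0.0254 0.1146] jaw yaw -100.7 toolx [ 2.e-04 -0.e+00 -1.e+00] q6 [-0.14  0.63  1.6  -0.    0.91  1.61] F [ 0.74 -0.63 -3.61] M [-0.056  0.095 -0.023] w 0.0477
slide cm [ 1.4   0.04 -0.03]
twist [ 0.   -0.01  0.  ]
```

play_rows([
  {"slide": [0.2,0,0],"jaw": -0.3,"twist": [0,0,0]},
  {"slide": [0.2,0,0],"jaw": -0.3,"twist": [0,0,0]},
  {"slide": [0.2,0,0],"jaw": -0.3,"twist": [0,0,0]},
  {"slide": [0.1,0,0],"jaw": -0.3,"twist": [0,0,0]},
  {"slide": [0,0,0],"jaw": -0.3,"twist": [0,0,0]},
])

```text
time_s: 13.82
ee_pos: [0.5957, 0.0253, 0.1075]
tcp_rot: [-0.704, 0.066, 0.704, 0.066]
contact_force: [0.1, 0.2, -3.8]
grip_width: 0.0475
```

play_rows([
  {"slide": [0.2,0,0],"jaw": -0.3,"twist": [0,0,0]},
  {"slide": [0.2,0,0],"jaw": -0.3,"twist": [0,0,0]},
  {"slide": [0.1,0,0],"jaw": -0.3,"twist": [0,0,0]},
  {"slide": [0.1,0,0],"jaw": -0.3,"twist": [0,0,0]},
  {"slide": [0,0,0],"jaw": -0.3,"twist": [0,0,0]},
])

```text
time_s: 14.45
ee_pos: [0.5957, 0.0253, 0.1014]
tcp_rot: [-0.704, 0.066, 0.704, 0.066]
contact_force: [0.7, -0.7, -5.7]
grip_width: 0.0478
```

play_rows([
  {"slide": [0.1,0,0],"jaw": -0.3,"twist": [0,0,0]},
  {"slide": [0.05,0,0],"jaw": -0.3,"twist": [0,0,0]},
  {"slide": [0,0,0],"jaw": -0.3,"twist": [0,0,0]},
  {"slide": [0,0,0],"jaw": -0.3,"twist": [0,0,0]},
  {"slide": [0,0,0],"jaw": -0.3,"twist": [0,0,0]},
])

```text
time_s: 15.08
ee_pos: [0.5958, 0.0253, 0.1008]
tcp_rot: [0.704, -0.066, -0.704, -0.066]
contact_force: [-3.5, -2.7, 5.6]
grip_width: 0.0482
```

Contact at 0.1008, which is the expected seated height (0.1006). Releasing, then checking.

play_rows([
  {"slide": [0,0,0],"jaw": 0.3,"twist": [0,0,0]},
  {"slide": [0,0,0],"jaw": 1,"twist": [0,0,0]},
  {"slide": [0,0,0],"jaw": 1,"twist": [0,0,0]},
  {"slide": [0,0,0],"jaw": 1,"twist": [0,0,0]},
  {"slide": [0,0,0],"jaw": 1,"twist": [0,0,0]},
])

```text
time_s: 15.7
ee_pos: [0.5957, 0.0255, 0.1]
tcp_rot: [-0.704, 0.066, 0.704, 0.066]
contact_force: [-0.2, 0.0, -0.5]
grip_width: 0.0848
```

play_rows([
  {"slide": [-2,0,0],"jaw": 1,"twist": [0,0,0]},
  {"slide": [-4,0,0],"jaw": 1,"twist": [0,0,0]},
  {"slide": [-4,0,0],"jaw": 1,"twist": [0,0,0]},
  {"slide": [0,0,0],"jaw": 1,"twist": [0,0,0]},
  {"slide": [0,0,0],"jaw": 1,"twist": [0,0,0]},
])

```text
time_s: 16.32
ee_pos: [0.595, 0.0255, 0.1996]
tcp_rot: [-0.704, 0.066, 0.704, 0.066]
contact_force: [-0.3, 0.5, 0.1]
grip_width: 0.0873
```

```bash
python3 - <<'E'
from m import *
plan([.5957,.0253,.134],-100.7)
C=cam("wrist"); S=cam("side"); im=C["image"]
np.savez("pics/w6.npz",**{k:C[k] for k in("image","R","eye","f","cx","cy")})
cv2.imwrite("pics/mix6.png",np.hstack([cv2.resize(im[60:260,170:390],(440,400)),cv2.resize(S["image"][130:230,225:325],(360,400),interpolation=cv2.INTER_CUBIC)]))
E
```

```text
t 16.325 pos [0.595  0.0255 0.1996] jaw yaw -100.7 toolx [-1.1e-03  1.0e-04 -1.0e+00] q6 [-0.14  0.51  1.53 -0.    1.1   1.61] F [-0.28  0.54  0.08] M [-0.072  0.199 -0.01 ] w 0.0873
slide cm [ 6.56  0.01 -0.07]
twist [-0.    0.06 -0.  ]
```

View pics/mix6.png

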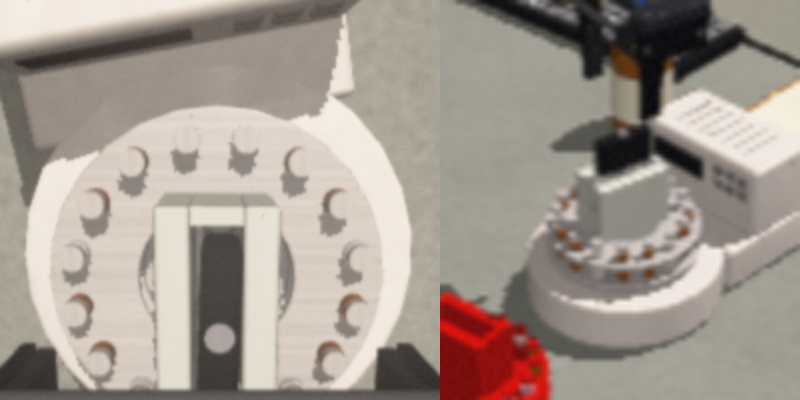

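The carousel sits flat and the bar stands clear above the hub, still open (wrist crop dot at (220,338), bar along the slot). Next I spin the gripper back 180° so the last joint has range for the clockwise turn.

play_rows([
  {"slide": [0,0,0],"twist": [-10,0,0],"jaw": 1},
  {"slide": [0,0,0],"twist": [-10,0,0],"jaw": 1},
  {"slide": [0,0,0],"twist": [-10,0,0],"jaw": 1},
  {"slide": [0,0,0],"twist": [-10,0,0],"jaw": 1},
  {"slide": [0,0,0],"twist": [-10,0,0],"jaw": 1},
])

```text
time_s: 17.05
ee_pos: [0.5948, 0.0255, 0.1983]
tcp_rot: [-0.664, -0.24, 0.666, -0.239]
contact_force: [0.6, -0.4, 0.2]
grip_width: 0.087
```

play_rows([
  {"slide": [0,0,0],"twist": [-10,0,0],"jaw": 1},
  {"slide": [0,0,0],"twist": [-10,0,0],"jaw": 1},
  {"slide": [0,0,0],"twist": [-10,0,0],"jaw": 1},
  {"slide": [0,0,0],"twist": [-10,0,0],"jaw": 1},
  {"slide": [0,0,0],"twist": [-10,0,0],"jaw": 1},
])

```text
time_s: 17.68
ee_pos: [0.5948, 0.0255, 0.1984]
tcp_rot: [-0.501, -0.499, 0.502, -0.497]
contact_force: [0.9, -0.5, 0.1]
grip_width: 0.0871
```

play_rows([
  {"slide": [0,0,0],"twist": [-10,0,0],"jaw": 1},
  {"slide": [0,0,0],"twist": [-10,0,0],"jaw": 1},
  {"slide": [0,0,0],"twist": [-10,0,0],"jaw": 1},
  {"slide": [0,0,0],"twist": [-10,0,0],"jaw": 1},
  {"slide": [0,0,0],"twist": [-10,0,0],"jaw": 1},
])

```text
time_s: 18.3
ee_pos: [0.5948, 0.0255, 0.1983]
tcp_rot: [0.244, 0.665, -0.244, 0.663]
contact_force: [-0.2, -0.4, -0.5]
grip_width: 0.0869
```

play_rows([
  {"slide": [0,0,0],"twist": [-10,0,0],"jaw": 1},
  {"slide": [0,0,0],"twist": [-10,0,0],"jaw": 1},
  {"slide": [0,0,0],"twist": [-10,0,0],"jaw": 1},
  {"slide": [0,0,0],"twist": [0,0,0],"jaw": 1},
  {"slide": [0,0,0],"twist": [0,0,0],"jaw": 1},
])

```text
time_s: 18.92
ee_pos: [0.5953, 0.0255, 0.1992]
tcp_rot: [0.067, 0.705, -0.067, 0.703]
contact_force: [0.3, -0.7, 0.0]
grip_width: 0.0869
```

```bash
python3 - <<'E'
from m import *
C=dict(np.load("pics/w6.npz"))
# dot at crop (220,338)
u,v=170+220/2,60+338/2; print("dot",ray(C,u,v,.1635))
plan([.5957,.0253,.134],-100.7)
E
```

```text
dot [0.595813   0.02411685 0.1635    ]
t 18.925 pos [0.5953 0.0255 0.1992] jaw yaw 79.16 toolx [-1.6e-03  3.0e-04 -1.0e+00] q6 [-0.14  0.52  1.53  0.    1.1  -1.53] F [ 0.29 -0.68  0.01] M [ 0.074 -0.03   0.027] w 0.0869
slide cm [ 6.52 -0.01  0.06]
twist [-0.14 -0.09  0.  ]
```

play_rows([
  {"slide": [2.5,0,0],"twist": [-0.1,0,0],"jaw": 1},
  {"slide": [2.5,0,0],"twist": [0,0,0],"jaw": 1},
  {"slide": [1.4,0,0],"twist": [0,0,0],"jaw": 1},
  {"slide": [0,0,0],"twist": [0,0,0],"jaw": 1},
  {"slide": [0,0,0],"twist": [0,0,0],"jaw": 0},
], newtons=15)

```text
time_s: 19.55
ee_pos: [0.5964, 0.0253, 0.1368]
tcp_rot: [0.065, 0.704, -0.065, 0.705]
contact_force: [0.2, 0.6, -0.3]
grip_width: 0.0824
```

play_rows([
  {"slide": [0,0,0],"twist": [0,0,0],"jaw": -0.4},
  {"slide": [0,0,0],"twist": [0,0,0],"jaw": -0.7},
  {"slide": [0,0,0],"twist": [0,0,0],"jaw": -1},
  {"slide": [0,0,0],"twist": [0,0,0],"jaw": -1},
  {"slide": [0,0,0],"twist": [0,0,0],"jaw": -1},
])

```text
time_s: 20.18
ee_pos: [0.5957, 0.0254, 0.1361]
tcp_rot: [0.065, 0.704, -0.065, 0.704]
contact_force: [-0.4, 0.1, -0.7]
grip_width: 0.035
```

```bash
python3 - <<'E'
from m import *
plan([.5957,.0253,.134],-100.7)
E
```

```text
t 20.175 pos [0.5957 0.0254 0.1361] jaw yaw 79.4 toolx [ 0. -0. -1.] q6 [-0.14  0.6   1.59 -0.    0.96 -1.53] F [-0.42  0.06 -0.66] M [ 0.003 -0.054 -0.001] w 0.035
slide cm [ 0.21 -0.01  0.  ]
twist [0.1 0.  0. ]
```

play_rows([
  {"slide": [0,0,0],"twist": [0,0,0],"jaw": -1},
  {"slide": [0,0,0],"twist": [0,0,0],"jaw": -1},
  {"slide": [0,0,0],"twist": [0,0,0],"jaw": -1},
  {"slide": [0,0,0],"twist": [0,0,0],"jaw": -1},
  {"slide": [0,0,0],"twist": [0,0,0],"jaw": -1},
])

```text
time_s: 20.8
ee_pos: [0.5955, 0.0245, 0.136]
tcp_rot: [0.065, 0.704, -0.066, 0.704]
contact_force: [0.3, -5.6, 0.3]
grip_width: 0.0138
```

The bar is gripped at 13.8 mm. The side force shows the axis about 1 mm further toward -y, so I shift the centre, firm up the grip and start turning.

play_rows([
  {"slide": [0,-0.1,0],"twist": [0,0,0],"jaw": -1},
  {"slide": [0,0,0],"twist": [0,0,0],"jaw": -1},
  {"slide": [0,0,0],"twist": [4,0,0],"jaw": -1},
  {"slide": [0,0,0],"twist": [6,0,0],"jaw": -1},
  {"slide": [0,0,0],"twist": [6,0,0],"jaw": -1},
], newtons=50)

```text
time_s: 21.42
ee_pos: [0.5955, 0.0244, 0.136]
tcp_rot: [0.163, 0.688, -0.163, 0.688]
contact_force: [-1.2, -4.1, -0.2]
grip_width: 0.0138
```

```bash
python3 - <<'E'
from m import *
plan([.5957,.0243,.136],-100.7)
E
```

```text
t 21.425 pos [0.5955 0.0244 0.136 ] jaw yaw 63.33 toolx [-1.e-04 -7.e-04 -1.e+00] q6 [-0.15  0.6   1.59 -0.    0.96 -1.25] F [-1.16 -4.11 -0.23] M [-0.569  0.091  0.063] w 0.0138
slide cm [-0.    0.    0.02]
twist [-1.597e+01  1.000e-02  4.000e-02]
```

play_rows([
  {"slide": [0,0,0],"twist": [8,0,0],"jaw": -1},
  {"slide": [0,0,0],"twist": [8,0,0],"jaw": -1},
  {"slide": [0,0,0],"twist": [8,0,0],"jaw": -1},
  {"slide": [0,0,0],"twist": [8,0,0],"jaw": -1},
  {"slide": [0,0,0],"twist": [8,0,0],"jaw": -1},
])

```text
time_s: 22.05
ee_pos: [0.5954, 0.0242, 0.136]
tcp_rot: [0.389, 0.59, -0.389, 0.591]
contact_force: [-0.8, -3.2, -0.2]
grip_width: 0.0138
```

play_rows([
  {"slide": [0,0,0],"twist": [6,0,0],"jaw": -1},
  {"slide": [0,0,0],"twist": [6,0,0],"jaw": -1},
  {"slide": [0,0,0],"twist": [6,0,0],"jaw": -1},
  {"slide": [0,0,0],"twist": [6,0,0],"jaw": -1},
  {"slide": [0,0,0],"twist": [6,0,0],"jaw": -1},
])

```text
time_s: 22.68
ee_pos: [0.5953, 0.0242, 0.136]
tcp_rot: [-0.528, -0.47, 0.529, -0.47]
contact_force: [-1.2, -2.9, -0.4]
grip_width: 0.0136
```

```bash
python3 - <<'E'
from m import *
plan([.5957,.0243,.136],-46.6)
E
```

```text
t 22.675 pos [0.5953 0.0242 0.136 ] jaw yaw -6.67 toolx [-5.e-04 -9.e-04 -1.e+00] q6 [-0.15  0.6   1.59 -0.    0.96 -0.03] F [-1.18 -2.92 -0.42] M [-0.638  0.191  0.049] w 0.0136
slide cm [ 0.    0.04 -0.01]
twist [39.93  0.06  0.  ]
```

play_rows([
  {"slide": [0,0,0],"twist": [7,0,0],"jaw": -1},
  {"slide": [0,0,0],"twist": [7,0,0],"jaw": -1},
  {"slide": [0,0,0],"twist": [7,0,0],"jaw": -1},
  {"slide": [0,0,0],"twist": [7,0,0],"jaw": -1},
  {"slide": [0,0,0],"twist": [7,0,0],"jaw": -1},
])

```text
time_s: 23.3
ee_pos: [0.5952, 0.0243, 0.136]
tcp_rot: [-0.645, -0.289, 0.646, -0.289]
contact_force: [-1.0, -3.5, 0.5]
grip_width: 0.0138
```

play_rows([
  {"slide": [0,0,0],"twist": [2,0,0],"jaw": -1},
  {"slide": [0,0,0],"twist": [2,0,0],"jaw": -1},
  {"slide": [0,0,0],"twist": [0,0,0],"jaw": -1},
  {"slide": [0,0,0],"twist": [0,0,0],"jaw": -1},
  {"slide": [0,0,0],"twist": [0,0,0],"jaw": -1},
])

```text
time_s: 23.92
ee_pos: [0.5952, 0.0243, 0.136]
tcp_rot: [-0.654, -0.267, 0.655, -0.267]
contact_force: [-2.5, -3.9, 0.6]
grip_width: 0.0136
```

```bash
python3 - <<'E'
from m import *
plan([.5957,.0243,.136],-46.6)
E
```

```text
t 23.925 pos [0.5952 0.0243 0.136 ] jaw yaw -45.58 toolx [-7.e-04 -2.e-04 -1.e+00] q6 [-0.15  0.6   1.59 -0.    0.96  0.65] F [-2.49 -3.92  0.58] M [-0.852  0.518 -0.075] w 0.0136
slide cm [ 0.    0.03 -0.04]
twist [1.02 0.03 0.02]
```

Turned 125° (2.18 rad), and the resisting moment has reversed sign, so it has snapped past the detent. Releasing.

play_rows([
  {"slide": [0,0,0],"twist": [0,0,0],"jaw": -0.4},
  {"slide": [0,0,0],"twist": [0,0,0],"jaw": 0},
  {"slide": [0,0,0],"twist": [0,0,0],"jaw": 0.5},
  {"slide": [0,0,0],"twist": [0,0,0],"jaw": 0.5},
  {"slide": [-1,0,0],"twist": [0,0,0],"jaw": 0.5},
])

```text
time_s: 24.55
ee_pos: [0.5949, 0.0247, 0.1457]
tcp_rot: [-0.654, -0.268, 0.655, -0.267]
contact_force: [-0.5, 0.3, -0.0]
grip_width: 0.0554
```

play_rows([
  {"slide": [-4,0,0],"twist": [0,0,0],"jaw": 0.5},
  {"slide": [-5,0,0],"twist": [0,0,0],"jaw": 0.5},
  {"slide": [-5,0,0],"twist": [0,0,0],"jaw": 0.5},
  {"slide": [0,0,0],"twist": [0,0,0],"jaw": 0.5},
  {"slide": [0,0,0],"twist": [0,0,0],"jaw": 0.5},
])

```text
time_s: 25.18
ee_pos: [0.5949, 0.0245, 0.2861]
tcp_rot: [-0.655, -0.267, 0.655, -0.267]
contact_force: [-0.1, 0.4, -0.8]
grip_width: 0.065
```

```bash
python3 - <<'E'
from m import *
plan([.5957,.0243,.136],-46.6)
C=cam("wrist"); S=cam("side"); im=C["image"]
np.savez("pics/w7.npz",**{k:C[k] for k in("image","R","eye","f","cx","cy")})
cv2.imwrite("pics/mix7.png",np.hstack([cv2.resize(im[40:260,170:390],(440,440)),cv2.resize(S["image"][130:230,225:325],(360,440),interpolation=cv2.INTER_CUBIC)]))
E
```

```text
t 25.175 pos [0.5949 0.0245 0.2861] jaw yaw -45.6 toolx [-3.e-04  1.e-04 -1.e+00] q6 [-0.15  0.42  1.43  0.    1.29  0.65] F [-0.12  0.41 -0.79] M [-0.091  0.11  -0.021] w 0.065
slide cm [15.01  0.07 -0.04]
twist [1.   0.01 0.02]
```

View pics/mix7.png

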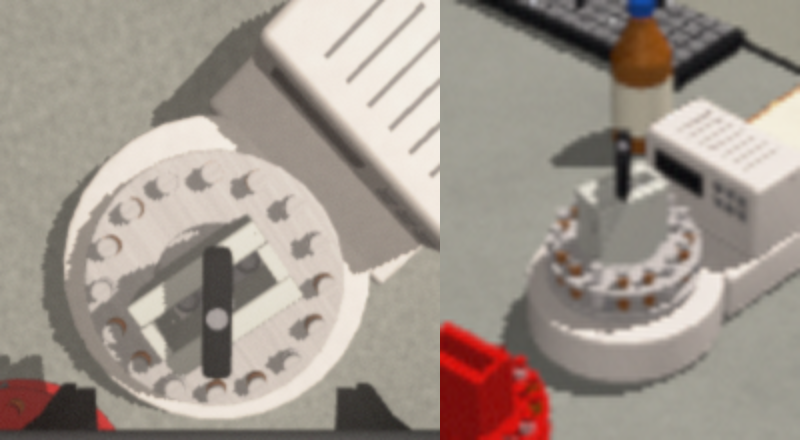

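The bar stayed vertical in the image after release, at crop (217,312), and crosses the hub, which lies at about 35°. I'll do a quick angle check and then hand in.

```bash
python3 - <<'E'
from m import *
C=dict(np.load("pics/w7.npz")); g=cv2.cvtColor(C["image"],cv2.COLOR_BGR2GRAY)
w=np.zeros_like(g); w[155:235,262:294]=255
rect(C,cv2.bitwise_and(cv2.inRange(g,0,75),w),.1635,"bar (open was ~ -11 deg = 169)")
E
```

```text
bar (open was ~ -11 deg = 169) [278.  195.5] [0.5977 0.0265 0.1635] sides 0.0612 0.0125 ang 44.11415985920462 area 663.5
```

```bash
python3 -c "
from h import *
print(arm.sign_off())"
```

```text
the job is handed in; nothing more can be done
None
```

The loaded carousel is seated on the turntable and locked. I handed the job in at about 25 s; no verdict was reported.

- **Seating:** I gripped the hub across its flats and aligned it by looking down through the slot at the bar. It went down over the T-handle and key with no contact force until it stopped at TCP 0.1008 m, where 0.1006 m was expected. The pictures afterwards show it flat and centred, with the knob still open.
- **Lock knob:** I turned the bar about 125° clockwise (2.18 rad). The moment at the wrist changed sign near the end, as expected once past the detent. After release the camera shows the bar about 125° (±2°) from open, so it stayed put. The limit is 2.05 rad, or 117.5°.
- **Clear at the end:** The gripper is 15 cm above the knob's grip height and touches nothing. I did not measure the spare carousel, beaker and carton again at the end; the arm stayed away from them throughout.

**Disagreements:** The camera estimates of the spindle axis differed by up to about 4 mm, so I relied on the view through the slot. The axis also turned out about 1 mm off in y when I gripped the knob, and I corrected for it.

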